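# Turn the dispensary carousel until the squat jar faces front

### The job

On the pharmacy counter a small round carousel tray carries three white containers. Turn the tray, by pushing one of the upright tabs on its rim, until the short, squat jar stands at the front, squarely in line with the arrow on the carousel's foot. Do not push or handle the containers themselves, and leave all three standing in their pockets.

Things in the scene. Friction and masses are not known exactly. Their poses are not given: they have to be found in the camera images.
- front_mark (a point): Black arrow on the white tongue of the carousel's fixed foot, marking the front; point 12 mm above the counter. Its x axis points level to the tray's upright turning axis, 165 mm away; z is up. The tray: a light grey disc, radius 140 mm, top 30 mm above the counter, turning endlessly either way on a stiff bearing (1 to 2 N at the rim); it stays where left. Its pockets and tabs are told under the containers.
- jar: Squat white jar, wide lid, 58 mm across, 46 tall. Origin: centre of underside, 30 mm above the counter. Sits in one of three pockets (dark collars 66 mm across, 16 high) 120 deg apart, centres 70 mm from the axis; starts 30 deg or more from the front. Midway between pockets, so 60, 180 and 300 deg round from the jar, stand dark tabs: 10 mm thick, 105 to 139 mm from the axis, top 75 mm above counter.
- tall_bottle: Bystander: the tall round white bottle with shoulder and narrow cap, 56 mm across, 98 mm tall. Origin: centre of its underside, 30 mm above the counter while it stands in its pocket. 
- square_bottle: Bystander: the square white bottle with small round cap, 39 mm square, 80 mm tall. Origin: centre of its underside, 30 mm above the counter while it stands in its pocket. 

How it is judged (in metres and radians):
At the end, for the whole second after the job is handed in: The jar's centre is within 16 mm sideways (about 13 degrees of tray turn) of the line from the arrow to the tray's axis, on the arrow's side of the axis; all three containers stand in their pockets, upright within 0.25 rad (about 14 degrees), and at rest (y of jar in the frame of front_mark between -0.016 and 0.016 m and x of jar in the frame of front_mark below 0.13 m and angle between each of jar, tall_bottle, square_bottle's own z axis and vertical below 0.25 rad and height (world z) of jar between 0.025 and 0.038 m and linear speed of each of jar, tall_bottle, square_bottle below 0.01 m/s and height (world z) of tall_bottle between 0.025 and 0.038 m and height (world z) of square_bottle between 0.025 and 0.038 m); the robot touches nothing.
It fails at once if a container is tipped over, lifted out of or knocked out of its pocket (angle between any of jar, tall_bottle, square_bottle's own z axis and vertical above 0.5 rad or height (world z) of any of jar, tall_bottle, square_bottle above 0.045 m or height (world z) of any of jar, tall_bottle, square_bottle below 0.02 m).
It fails at once if the robot pushes or grips a container (more than 3 N) (contact force between any of the fingers, the arm and jar above 3 N or contact force between any of the fingers, the arm and tall_bottle above 3 N or contact force between any of the fingers, the arm and square_bottle above 3 N).
It also fails if it takes over 40 s, if anything falls off the work surface, if the arm or the gripper's body presses on something with over 40 N, if the wrist force passes 120 N, or if a joint passes its speed limit or range.

### The arm

A 6-joint arm with a two-finger parallel gripper is mounted at the origin on the work surface. World frame = base frame: x ahead of the robot, y to its left, z up, the work surface at z = 0. Lengths are in mm, angles in rad, forces in N, time in s.
With the tool pointing down it reaches from about 425 to 950 mm from the base axis. Payload 14.7 kg.
Tool frame: the origin (TCP) lies between the finger pads; the fingertips stand 11 mm ahead of it and the grasp point (between the pads) lies 8 mm behind it; y points along the fingers, x is the direction in which the jaws open and shut, and the axes are right-handed (so a half turn about y gives the same grasp; the last joint's range is limited). The gripper opens to 85 mm and grips with 20 to 120 N. Pads are 22 mm wide; open, the fingers measure 114 mm over their backs; the gripper's body (76 mm by 85 mm) begins 54 mm behind the grasp point. The pads swing forward as they close: fully open they stand 13 mm farther back than shut.
Start: joints at [1.062, 0.48, 1.596, -0, 1.065, -0.047], TCP at [289.59, 581.919, 242.297] pointing down, gripper open.
Joint ranges: [-2.75, 2.75], [-0.82, 2.05], [0.23, 2.67], [-1.56, 4.7], [0.09, 2.69], [-2.92, 2.92]. Speed limits (rad/s): [1.89, 1.89, 2.39, 3.01, 3.01, 3.01].

### API

Orientations are given as a rotation vector (axis times angle).
In Python, from workcell import sense, camera, close_job gives the robot as it stands.
- The arm moves only by the tool jog_arm, never from a script. Its argument "motion" is a list of rows, each a list of 7 numbers: the turn, a rotation vector about the tool's x, y, z in rad, then the shift along the tool's x, y, z in m, then the finger opening in m, from 0 to 0.0854. In form: [[rx, ry, rz, x, y, z, gripper], ...]. A call has 1 to 20 rows; each row is the pose to reach, as a shift and turn from the pose commanded when the call began, along the tool's axes at that moment; what a row does not reach only later rows make up. A row lasts 1/12 s, in which the tool goes at most 41.7 mm and 7.16 degrees, less where a joint would pass 70% of its speed; a pose out of reach is approached as far as the arm can. A call with a gripper value outside its range is refused whole. The fingers move at their own pace and stop on an object; "squeeze" is the grip in N (left out, the last holds). Time passes only in rows, so rows that repeat a pose let the fingers close. It gives the time, the measured TCP pose, the force and the opening at its end, in the units of the state.
- sense(): the state, without advancing time (a new reading comes with each control period).
- camera(name): name is "side" or "top"; returns a dict with "img" (400x640x3 uint8, blue, green, red), "z_map" (400x640 float32, mm along the optical axis (not along the pixel's ray), 0 where there is no reading), "K" (3x3 intrinsics, pixels), "xyz" and "attitude" of the camera in the world. Camera axes: x right, y up, looking along -z (the intrinsics and any distortion apply to the point x, -y, -z); pixel columns grow to the right and rows downward; lengths in mm; the calibration is good to about 2 mm. A picture is of the moment at which its call begins.
- close_job(): hands the job in, once; it reports no verdict.
The state is a dict: "time": time; "joint_pos": joint angles; "qd": joint speeds; "effort": joint torques, N m; "eef_pos": TCP position; "eef_rot": TCP orientation; "force": force on the tool from outside, world axes, zero at the start; "torque": the same for the moment, N m; "gripper_width": opening from 0.0 (shut) to 1.0 (fully open).
Only numpy, scipy, OpenCV 4.12 (cv2) and the standard library are available. Lean on these libraries where they do the work, as an engineer would, in place of code of your own. Each camera call takes 0.05 s, during which the arm holds its last target.

## Working session

There is one attempt and no reset: what is moved stays moved. The work goes in short steps, Python scripts to look and compute and a tool call to move; the robot and the scene stay as the last step left them, time stands still between calls to the robot, and variables do not carry over. Pictures are saved under pics/ and viewed, and the job is handed in when it is done.

Besides the shell and the picture viewer there is one more tool, called after "Request:" as name([rows], argument=value, ...), one row to a line, values as JSON. jog_arm: Moves the arm, as the interface text tells. Its arguments: {"type":"object","properties":{"motion":{"type":"array","items":{"type":"array","items":{"type":"number"}}},"squeeze":{"type":"number"}},"required":["motion"]}

```bash
ls; mkdir -p pics
python3 - <<'E'
from workcell import sense, camera
import cv2,json,numpy as np
s=sense(); print(s)
for n in("side","top"):
    c=camera(n); cv2.imwrite(f"pics/{n}0.png",c["img"]); print(n,c["K"],c["xyz"],c["attitude"],{k:type(v) for k,v in c.items()})
E
```

```text
pics
{'time': 0.0, 'joint_pos': array([ 1.06238459e+00,  4.80841079e-01,  1.59686089e+00,  4.10167028e-06,
        1.06511263e+00, -4.66143126e-02]), 'qd': array([ 0.00024187, -0.00059654,  0.00101201, -0.00048542,  0.00069003,
       -0.00061873]), 'effort': array([ 3.59634134e-03, -9.50681376e+01, -4.30170536e+01,  1.81543278e-04,
        1.26937401e-02, -9.44123499e-07]), 'eef_pos': array([289.40716541, 581.57234447, 241.67123024]), 'eef_rot': array([-1.39356735, -0.86187654,  0.86362895]), 'force': array([0.55287425, 0.2592268 , 0.90862892]), 'torque': array([ 0.01817611,  0.02184161, -0.01883477]), 'gripper_width': 0.9947725029913739}
side [[386.57211995   0.         321.139347  ]
 [  0.         386.57211995 197.52902007]
 [  0.           0.           1.        ]] [449.34323103 484.78897466 550.40905753] [ 0.05715285 -1.08457491 -2.83046483] {'img': <class 'numpy.ndarray'>, 'z_map': <class 'numpy.ndarray'>, 'K': <class 'numpy.ndarray'>, 'xyz': <class 'numpy.ndarray'>, 'attitude': <class 'numpy.ndarray'>}
top [[473.75213407   0.         323.06715153]
 [  0.         473.75213407 193.11006112]
 [  0.           0.           1.        ]] [420.27985701  53.77596707 792.39303421] [ 0.09985752 -0.10018532 -1.5509088 ] {'img': <class 'numpy.ndarray'>, 'z_map': <class 'numpy.ndarray'>, 'K': <class 'numpy.ndarray'>, 'xyz': <class 'numpy.ndarray'>, 'attitude': <class 'numpy.ndarray'>}
```

View pics/side0.png

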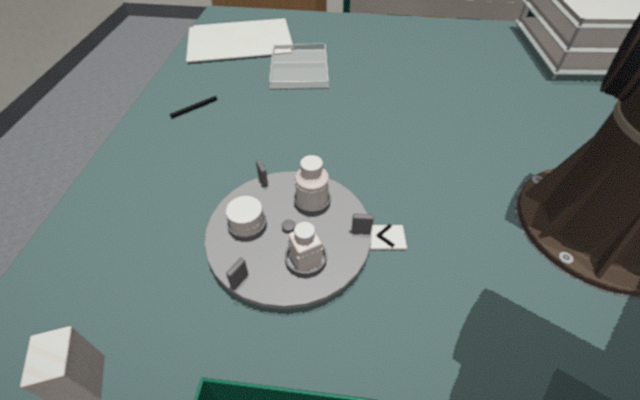

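View pics/top0.png

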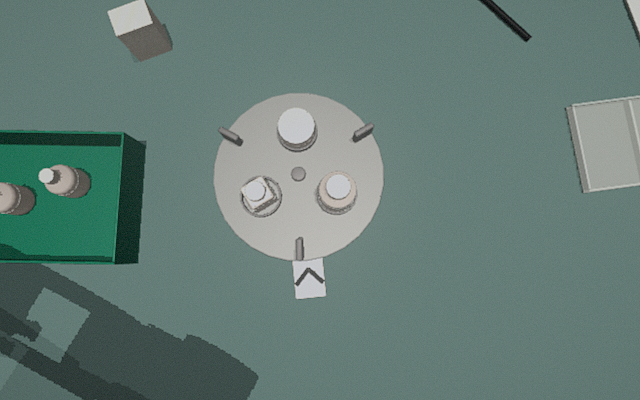

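The top view shows the tray centre near (298,174), the jar at the far side (296,128), tabs at (230,136), (363,132) and (299,247), and the arrow at (309,278).

```bash
cat > h.py <<'E'
import numpy as np,cv2
from scipy.spatial.transform import Rotation as R
from workcell import sense,camera
def ray(c,uv,z):
    K=c["K"];u,v=uv
    d=np.array([(u-K[0,2])/K[0,0],-(v-K[1,2])/K[1,1],-1.])
    d=R.from_rotvec(c["attitude"]).apply(d);o=np.array(c["xyz"])
    return o+d*(z-o[2])/d[2]
def cloud(c):
    z=c["z_map"].astype(float);K=c["K"];v,u=np.indices(z.shape)
    p=np.stack([(u-K[0,2])/K[0,0]*z,-(v-K[1,2])/K[1,1]*z,-z],-1)
    return R.from_rotvec(c["attitude"]).apply(p.reshape(-1,3)).reshape(p.shape)+np.array(c["xyz"])
E
cat > m.py <<'E'
from h import *
def measure(c,centre=None,verbose=True):
    P=cloud(c);ok=c["z_map"]>0
    g0=ray(c,(298,174),30)
    if centre is None:
        near=np.hypot(P[...,0]-g0[0],P[...,1]-g0[1])<170
        m=(ok&near&(P[...,2]>22)&(P[...,2]<38)).astype(np.uint8)
        cs,_=cv2.findContours(m,cv2.RETR_EXTERNAL,cv2.CHAIN_APPROX_NONE);k=max(cs,key=cv2.contourArea)
        pts=np.array([ray(c,p[0],30)[:2] for p in k]).astype(np.float32)
        (cx,cy),r=cv2.minEnclosingCircle(pts);A=np.c_[2*pts,np.ones(len(pts))]
        s=np.linalg.lstsq(A,(pts**2).sum(1),rcond=None)[0];centre=s[:2].astype(float)
        print("axis",centre,"r",np.sqrt(s[2]+s[0]**2+s[1]**2),"minenc",cx,cy,r)
    r=np.hypot(P[...,0]-centre[0],P[...,1]-centre[1])
    m=(ok&(r<145)&(P[...,2]>42)&(P[...,2]<160)).astype(np.uint8)
    n,l,st,cc=cv2.connectedComponentsWithStats(m)
    for i in range(1,n):
        if st[i,4]<25: continue
        q=P[l==i];zt=np.percentile(q[:,2],95);t=q[q[:,2]>zt-6];p=np.median(t,0)
        d=p[:2]-centre
        print("n",st[i,4],"px",cc[i].round(),"ztop",zt.round(1),"xy",p[:2].round(1),"r",np.hypot(*d).round(1),"ang",np.degrees(np.arctan2(d[1],d[0])).round(1))
    return centre
if __name__=="__main__":
    for n in("top","side"):
        c=camera(n);print(n)
        ct=measure(c) if n=="top" else measure(c,ct)
        if n=="top":
            g=c["img"].min(2);m=np.zeros_like(g);m[255:305,285:335]=(g[255:305,285:335]>170);h,=[cv2.findContours(m,0,2)[0]]
            k=max(h,key=cv2.contourArea);b=cv2.minAreaRect(k);print("tongue",b,[ray(c,p,12)[:2].round(1) for p in cv2.boxPoints(b)])
            d=np.zeros_like(g);d[264:290,292:328]=g[264:290,292:328]<90;yx=np.argwhere(d);
            a=ray(c,(309,278),12);print("arrow",a,"dist",np.hypot(*(a[:2]-ct)))
            t=ray(c,b[0],12);d=t[:2]-ct;print("tongue ang",np.degrees(np.arctan2(d[1],d[0])),np.hypot(*d))
            print("tip of arrow",ray(c,(309,269),12), "hub",ray(c,(298,174),35))
    s=sense();print(s["eef_pos"],R.from_rotvec(s["eef_rot"]).as_matrix().round(3))
E
python3 m.py; python3 -c "
import cv2;i=cv2.imread('pics/top0.png');cv2.imwrite('pics/crop0.png',cv2.resize(i[85:305,200:400],None,fx=2.7,fy=2.7,interpolation=2))"
```

```text
top
axis [547.78179951  94.82619342] r 134.4715479445553 minenc 547.3786010742188 94.75008392333984 139.21743774414062
n 1296 px [297. 129.] ztop 77.0 xy [617.   98.3] r 69.3 ang 2.9
n 210 px [363. 132.] ztop 75.8 xy [613.   -7.4] r 121.2 ang -57.5
n 197 px [230. 136.] ztop 75.9 xy [602.9 202.1] r 120.6 ang 62.8
n 1321 px [337. 192.] ztop 128.6 xy [515.1  33.2] r 69.7 ang -118.0
n 1008 px [259. 195.] ztop 110.4 xy [509.6 153.5] r 70.0 ang 123.0
n 167 px [299. 250.] ztop 75.8 xy [427.   89.1] r 121.0 ang -177.3
tongue ((309.45123291015625, 285.0609436035156), (24.294937133789062, 29.595651626586914), 83.6598129272461) [array([386.1, 100.3]), array([392.2,  52.7]), array([353.7,  47.6]), array([347.7,  95. ])]
arrow [381.13477142  74.89340068  12.        ] dist 167.83488373691299
tongue ang -173.29857342053197 179.13136802141918
tip of arrow [395.56505997  75.20062737  12.        ] hub [547.99515777  95.62335631  35.        ]
side
n 1626 px [312. 185.] ztop 128.1 xy [515.4  36.7] r 66.5 ang -119.1
n 184 px [262. 171.] ztop 75.4 xy [613.1  -3.9] r 118.4 ang -56.5
n 1328 px [245. 216.] ztop 76.9 xy [616.7 102.3] r 69.3 ang 6.2
n 353 px [363. 222.] ztop 75.4 xy [426.1  92.3] r 121.7 ang -178.8
n 1431 px [305. 247.] ztop 110.3 xy [509.5 157.7] r 73.6 ang 121.3
n 387 px [237. 272.] ztop 75.1 xy [602.8 206. ] r 124.1 ang 63.7
[289.48995542 581.7126844  241.92725897] [[ 0.446 -0.    -0.895]
 [ 0.895 -0.001  0.446]
 [-0.001 -1.     0.   ]]
```

View pics/crop0.png

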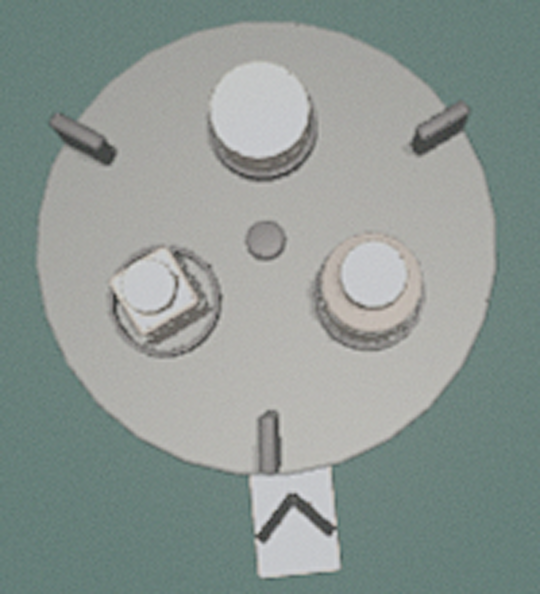

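The axis is at about (547.5, 95). The disc's enclosing radius comes out at 139 against the stated 140, the lid and tab heights match, and the tab radii are about 121 against 122. The front direction is 186.8° and the jar is at 2.9–6°, so it needs about -176°. I'll make two clockwise pushes across the far side, first moving above the start point near (575, 222) with the fingers shut.

Request:
jog_arm([
  [0,0,0,-0.016,0,-0.034,0],
  [0,0,0,-0.032,0,-0.068,0],
  [0,0,0,-0.048,0,-0.102,0],
  [0,0,0,-0.064,0,-0.137,0],
  [0,0,0,-0.08,0,-0.172,0],
  [0,0,0,-0.096,0,-0.207,0],
  [0,0,0,-0.112,0,-0.241,0],
  [0,0,0,-0.128,0,-0.276,0],
  [0,0,0,-0.144,0,-0.31,0],
  [0,0,0,-0.16,0,-0.344,0],
  [0,0,0,-0.176,0,-0.38,0],
  [0,0,0,-0.193,0,-0.415,0],
  [0,0,0,-0.193,0,-0.415,0],
  [0,0,0,-0.193,0,-0.415,0],
], squeeze=30)

```text
time: 1.37
eef_pos: [576.1, 222.4, 242.0]
eef_rot: [-1.394, -0.86, 0.86]
force: [-0.1, 0.3, -0.3]
gripper_width: -0.001
```

Run:
```python
from h import *
c=camera("side");cv2.imwrite("pics/side1.png",c["img"])
P=cloud(c);e=sense()["eef_pos"];m=(np.hypot(P[...,0]-e[0],P[...,1]-e[1])<30)&(P[...,2]>150)&(c["z_map"]>0)
q=P[m];print(len(q),np.percentile(q[:,2],[0,1,2,5,50]));t=q[q[:,2]<q[:,2].min()+25];print(t.min(0),t.max(0),e)
```

```text
3680 [230.82586376 237.66103887 240.27210121 246.37737304 310.22849606]
[562.61491825 212.49025936 230.82586376] [588.0686192  238.09208716 255.81356869] [575.22820072 223.55457834 242.00850452]
```

View pics/side1.png

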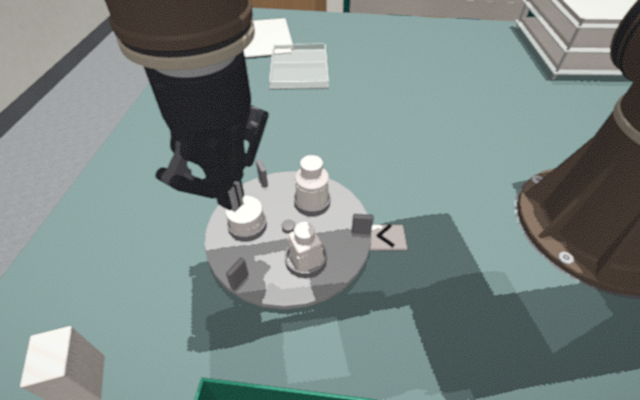

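The shut fingertips are at z 231, which is 11 mm below the TCP as stated. Now the height of the splayed linkage, seen near (170,180) and (255,130).

Run:
```python
from h import *
s=sense();e=s["eef_pos"];M=R.from_rotvec(s["eef_rot"]).as_matrix()
for n in("side","top"):
    c=camera(n);P=cloud(c);q=P[(c["z_map"]>0)&(P[...,2]>200)];l=(q-e)@M
    l=l[(abs(l[:,0])<140)&(abs(l[:,2])<90)]
    print(n)
    for h in range(-10,180,15):
        k=l[(-l[:,1]>=h)&(-l[:,1]<h+15)]
        if len(k)>5: print(h,np.percentile(k[:,0],[1,99]).round(),np.percentile(k[:,2],[1,99]).round())
```

```text
side
-10 [-13.  13.] [-6. 12.]
5 [-13.  14.] [-5. 12.]
20 [-27.  27.] [ 5. 15.]
35 [-38.  38.] [-10.  14.]
50 [-49.  49.] [-8. 18.]
65 [-58.  61.] [-8. 18.]
80 [-58.  60.] [-10.  20.]
95 [-16.  42.] [-7. 20.]
110 [-19.  38.] [-11.  38.]
125 [-21.  37.] [-12.  38.]
140 [-21.  37.] [-12.  38.]
155 [-22.  36.] [-14.  38.]
170 [-26.  48.] [-18.  48.]
top
-10 [-8.  5.] [10. 12.]
5 [-10.  -4.] [ 8. 12.]
20 [-28. -11.] [ 8. 14.]
35 [-36. -12.] [ 1. 14.]
50 [-46. -11.] [-11.  18.]
65 [-62. -17.] [-12.  18.]
80 [-61. -19.] [-11.  20.]
95 [-43. -32.] [-10.  12.]
110 [-39. -25.] [-27.  20.]
125 [-38. -24.] [-28.  20.]
140 [-38. -29.] [-23.  14.]
155 [-38. -37.] [-3. 10.]
170 [-48. -27.] [-38.  11.]
```

Clearances with the TCP at z = 66 (fingertips at 55, tab tops at 75, linkage no wider than 27 mm below z 101) are good. Descend.

Request:
jog_arm([
  [0,0,0,0,0.03,0,0],
  [0,0,0,0,0.06,0,0],
  [0,0,0,0,0.09,0,0],
  [0,0,0,0,0.12,0,0],
  [0,0,0,0,0.15,0,0],
  [0,0,0,0,0.176,0,0],
  [0,0,0,0,0.176,0,0],
])

```text
time: 2.1
eef_pos: [571.5, 224.6, 61.8]
eef_rot: [-1.391, -0.858, 0.869]
force: [-2.2, -0.9, 0.1]
gripper_width: -0.008
```

```bash
cat > arc.py <<'E'
from h import *
import sys
a0,a1,n,r=map(float,sys.argv[1:5]);C=np.array([547.5,95.])
s=sense();e=s["eef_pos"];M=R.from_rotvec(s["eef_rot"]).as_matrix();print(e,s["force"].round(1))
for a in np.linspace(a0,a1,int(n)):
    t=np.radians(a);w=np.array([C[0]+r*np.cos(t)-e[0],C[1]+r*np.sin(t)-e[1],0]);d=w@M
    print(f"[0,0,0,{d[0]/1000:.3f},0,{d[2]/1000:.3f},0],",end=" ")
E
python3 arc.py 74 -21.5 20 125
```

```text
[571.48104179 224.57483329  61.84654088] [-2.2 -0.9  0.1]
[0,0,0,-0.004,0,-0.014,0], [0,0,0,-0.002,0,-0.024,0], [0,0,0,-0.002,0,-0.035,0], [0,0,0,-0.002,0,-0.046,0], [0,0,0,-0.004,0,-0.057,0], [0,0,0,-0.006,0,-0.068,0], [0,0,0,-0.009,0,-0.078,0], [0,0,0,-0.013,0,-0.089,0], [0,0,0,-0.018,0,-0.098,0], [0,0,0,-0.024,0,-0.108,0], [0,0,0,-0.031,0,-0.116,0], [0,0,0,-0.038,0,-0.124,0], [0,0,0,-0.046,0,-0.132,0], [0,0,0,-0.055,0,-0.138,0], [0,0,0,-0.064,0,-0.144,0], [0,0,0,-0.074,0,-0.149,0], [0,0,0,-0.084,0,-0.154,0], [0,0,0,-0.095,0,-0.157,0], [0,0,0,-0.105,0,-0.159,0], [0,0,0,-0.116,0,-0.161,0],
```

Request:
jog_arm([
  [0,0,0,-0.003,0,-0.009,0],
  [0,0,0,-0.002,0,-0.019,0],
  [0,0,0,-0.002,0,-0.03,0],
  [0,0,0,-0.002,0,-0.041,0],
  [0,0,0,-0.004,0,-0.052,0],
  [0,0,0,-0.006,0,-0.063,0],
  [0,0,0,-0.009,0,-0.073,0],
  [0,0,0,-0.013,0,-0.084,0],
  [0,0,0,-0.018,0,-0.093,0],
  [0,0,0,-0.024,0,-0.103,0],
  [0,0,0,-0.031,0,-0.111,0],
  [0,0,0,-0.038,0,-0.119,0],
  [0,0,0,-0.046,0,-0.127,0],
  [0,0,0,-0.055,0,-0.133,0],
  [0,0,0,-0.064,0,-0.139,0],
  [0,0,0,-0.074,0,-0.144,0],
  [0,0,0,-0.084,0,-0.149,0],
  [0,0,0,-0.095,0,-0.152,0],
  [0,0,0,-0.105,0,-0.154,0],
  [0,0,0,-0.116,0,-0.156,0],
])

```text
time: 3.77
eef_pos: [662.7, 49.9, 66.3]
eef_rot: [-1.393, -0.863, 0.863]
force: [-0.2, 1.5, 0.5]
gripper_width: 0.003
```

```bash
sed -i 's/^if __name__/C0=np.array([547.5,95.])\nif __name__/' m.py
cat > look.py <<'E'
import sys
from m import *
c=camera("top");measure(c,C0);cv2.imwrite(f"pics/top{sys.argv[1]}.png",c["img"]);c=camera("side");print();measure(c,C0);cv2.imwrite(f"pics/side{sys.argv[1]}.png",c["img"])
s=sense();print(s["time"],s["eef_pos"],s["force"].round(1))
E
python3 look.py 2
```

```text
n 213 px [220. 169.] ztop 75.7 xy [549.8 216.9] r 121.9 ang 88.9
n 217 px [342. 189.] ztop 76.5 xy [522.7  25.6] r 73.7 ang -109.7
n 1350 px [273. 209.] ztop 128.6 xy [487.4 130.5] r 69.8 ang 149.4
n 154 px [334. 240.] ztop 75.8 xy [441.4  35.9] r 121.5 ang -150.9

n 1905 px [224. 167.] ztop 156.6 xy [653.5  70.9] r 108.7 ang -12.8
n 1137 px [297. 188.] ztop 76.9 xy [544.1  29.4] r 65.7 ang -93.0
n 317 px [356. 199.] ztop 75.5 xy [438.7  43.8] r 120.3 ang -154.8
n 1256 px [245. 227.] ztop 110.1 xy [609.2 130.4] r 71.2 ang 29.9
n 1944 px [321. 235.] ztop 128.4 xy [488.7 137.3] r 72.4 ang 144.3
n 36 px [287. 225.] ztop 43.5 xy [548.6  99.3] r 4.4 ang 75.3
n 303 px [268. 283.] ztop 75.3 xy [554.  219.8] r 125.0 ang 87.0
3.8667 [662.41376747  49.04386703  66.2835552 ] [-0.5 -0.3  0.1]
```

View pics/side2.png

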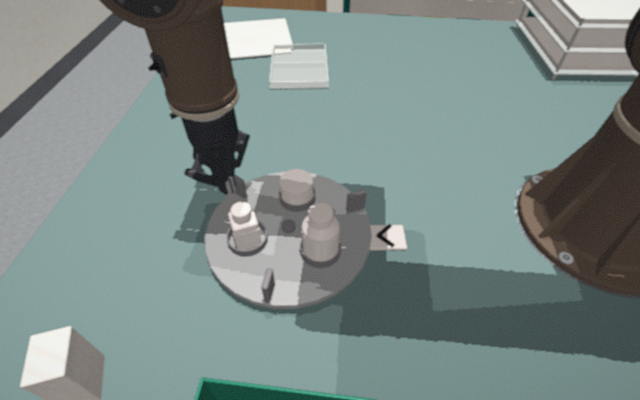

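The first push turned the tray about -93.7°. The jar is now near -91° and all three containers are upright. I'll lift, cross over, and come down behind the tab at 89°.

Request:
jog_arm([
  [0,0,0,0.005,0,0.0,0],
  [0,0,0,0.006,-0.02,0.0,0],
  [0,0,0,0.006,-0.05,0.0,0],
  [0,0,0,0.006,-0.085,0.0,0],
  [0,0,0,0.006,-0.12,0.0,0],
  [0,0,0,0.012,-0.13,0.02,0],
  [0,0,0,0.022,-0.13,0.045,0],
  [0,0,0,0.034,-0.13,0.075,0],
  [0,0,0,0.046,-0.13,0.105,0],
  [0,0,0,0.058,-0.13,0.135,0],
  [0,0,0,0.07,-0.13,0.165,0],
  [0,0,0,0.08,-0.13,0.19,0],
  [0,0,0,0.089,-0.13,0.208,0],
  [0,0,0,0.089,-0.13,0.208,0],
  [0,0,0,0.089,-0.13,0.208,0],
  [0,0,0,0.089,-0.1,0.208,0],
  [0,0,0,0.089,-0.07,0.208,0],
  [0,0,0,0.089,-0.04,0.208,0],
  [0,0,0,0.089,-0.015,0.208,0],
  [0,0,0,0.089,0,0.208,0],
])

```text
time: 5.53
eef_pos: [516.3, 222.4, 63.7]
eef_rot: [-1.393, -0.861, 0.864]
force: [-1.4, -0.2, 0.1]
gripper_width: 0.001
```

```bash
python3 -c "
from workcell import *
camera('top')
import time"; python3 arc.py 101 15.5 19 125
```

```text
[515.43292938 222.06971443  62.03230228] [-1.6 -0.7 -3.7]
[0,0,0,-0.000,0,-0.009,0], [0,0,0,0.006,0,-0.018,0], [0,0,0,0.011,0,-0.027,0], [0,0,0,0.015,0,-0.036,0], [0,0,0,0.019,0,-0.046,0], [0,0,0,0.022,0,-0.056,0], [0,0,0,0.024,0,-0.066,0], [0,0,0,0.025,0,-0.076,0], [0,0,0,0.026,0,-0.086,0], [0,0,0,0.025,0,-0.097,0], [0,0,0,0.024,0,-0.107,0], [0,0,0,0.021,0,-0.117,0], [0,0,0,0.018,0,-0.127,0], [0,0,0,0.015,0,-0.137,0], [0,0,0,0.010,0,-0.146,0], [0,0,0,0.005,0,-0.155,0], [0,0,0,-0.002,0,-0.163,0], [0,0,0,-0.008,0,-0.171,0], [0,0,0,-0.016,0,-0.178,0],
```

Request:
jog_arm([
  [0,0,0,0,0,-0.009,0],
  [0,0,0,0.006,0,-0.018,0],
  [0,0,0,0.011,0,-0.027,0],
  [0,0,0,0.015,0,-0.036,0],
  [0,0,0,0.019,0,-0.046,0],
  [0,0,0,0.022,0,-0.056,0],
  [0,0,0,0.024,0,-0.066,0],
  [0,0,0,0.025,0,-0.076,0],
  [0,0,0,0.026,0,-0.086,0],
  [0,0,0,0.025,0,-0.097,0],
  [0,0,0,0.024,0,-0.107,0],
  [0,0,0,0.021,0,-0.117,0],
  [0,0,0,0.018,0,-0.127,0],
  [0,0,0,0.015,0,-0.137,0],
  [0,0,0,0.01,0,-0.146,0],
  [0,0,0,0.005,0,-0.155,0],
  [0,0,0,-0.001,0,-0.162,0],
  [0,0,0,-0.006,0,-0.168,0],
  [0,0,0,-0.011,0,-0.174,0],
  [0,0,0,-0.013,0,-0.176,0],
])

```text
time: 7.25
eef_pos: [668.9, 131.9, 66.4]
eef_rot: [-1.394, -0.863, 0.862]
force: [-1.1, 2.1, 0.3]
gripper_width: -0.003
```

```bash
python3 look.py 3
```

```text
n 1028 px [333. 145.] ztop 110.5 xy [590.1  39.7] r 69.8 ang -52.4
n 141 px [263. 171.] ztop 69.9 xy [548.  150.3] r 55.3 ang 89.4
n 195 px [369. 202.] ztop 75.8 xy [500.9 -17.4] r 121.7 ang -112.5
n 1296 px [303. 216.] ztop 77.3 xy [478.3  84.7] r 70.0 ang -171.6
n 214 px [234. 218.] ztop 75.8 xy [473.5 191.7] r 121.8 ang 127.4

n 224 px [324. 172.] ztop 75.2 xy [500.1 -12.9] r 117.8 ang -113.7
n 1751 px [209. 203.] ztop 156.2 xy [655.2 136. ] r 115.3 ang 20.9
n 1139 px [269. 188.] ztop 110.0 xy [589.2  43.4] r 66.4 ang -51.0
n 1316 px [330. 218.] ztop 77.0 xy [478.1  89.3] r 69.6 ang -175.3
n 2016 px [262. 243.] ztop 128.2 xy [574.1 163.8] r 73.7 ang 68.9
n 35 px [290. 224.] ztop 43.2 xy [545.9  95.9] r 1.8 ang 151.4
n 305 px [326. 274.] ztop 75.7 xy [473.5 195.7] r 125.0 ang 126.3
7.35 [668.59397541 132.5362132   66.38492796] [-0.1 -1.  -1.8]
```

View pics/side3.png

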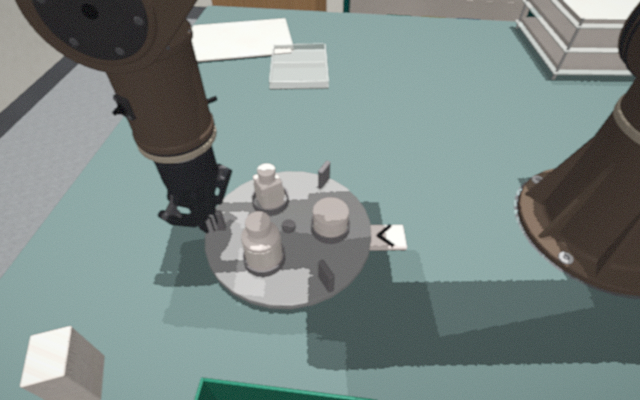

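Jar at about -172.3° (top view) against the front at -173.2°. I'll back off and lift clear.

Request:
jog_arm([
  [0,0,0,0.005,0,0,0],
  [0,0,0,0.006,-0.02,-0.005,0],
  [0,0,0,0.006,-0.05,-0.01,0],
  [0,0,0,0.006,-0.085,-0.01,0],
  [0,0,0,0.006,-0.12,-0.01,0],
  [0,0,0,0.006,-0.15,-0.03,0],
  [0,0,0,0.006,-0.17,-0.05,0],
  [0,0,0,0.006,-0.18,-0.06,0],
  [0,0,0,0.006,-0.18,-0.06,0],
  [0,0,0,0.006,-0.18,-0.06,0],
  [0,0,0,0.006,-0.18,-0.06,0],
])

```text
time: 8.27
eef_pos: [723.5, 112.5, 244.9]
eef_rot: [-1.392, -0.861, 0.864]
force: [-0.9, 0.1, -0.4]
gripper_width: 0.002
```

```bash
python3 look.py 4
python3 - <<'E'
from h import *
for n in("side","top"):
    i=cv2.imread(f"pics/{n}4.png")
    c=camera(n);P=cloud(c);g=c["img"].min(2)
    m=((g>150)&(abs(P[...,2]-12)<9)&(np.hypot(P[...,0]-547.5,P[...,1]-95)<210)&(c["z_map"]>0)).astype(np.uint8)
    k=max(cv2.findContours(m,0,2)[0],key=cv2.contourArea);b=cv2.minAreaRect(k);t=ray(c,b[0],12)
    d=t[:2]-[547.5,95];print(n,b,t,np.degrees(np.arctan2(d[1],d[0])))
E
```

```text
n 175 px [290.  97.] ztop 76.1 xy [667.8 110.3] r 121.2 ang 7.2
n 1024 px [334. 146.] ztop 110.3 xy [590.   39.6] r 69.8 ang -52.5
n 1436 px [257. 153.] ztop 128.3 xy [574.3 159.2] r 69.6 ang 67.4
n 1307 px [302. 216.] ztop 77.2 xy [478.3  85.2] r 69.9 ang -172.0
n 191 px [369. 203.] ztop 75.4 xy [500.1 -17.3] r 121.9 ang -112.9
n 210 px [234. 217.] ztop 75.5 xy [473.7 191.8] r 121.7 ang 127.3

n 224 px [324. 172.] ztop 75.5 xy [499.9 -13.1] r 118.1 ang -113.8
n 1130 px [269. 188.] ztop 110.1 xy [589.1  43. ] r 66.6 ang -51.3
n 1324 px [330. 218.] ztop 77.0 xy [478.2  89.5] r 69.5 ang -175.5
n 363 px [213. 218.] ztop 74.8 xy [667.8 113.3] r 121.7 ang 8.7
n 2022 px [262. 243.] ztop 128.2 xy [573.9 163.7] r 73.6 ang 69.0
n 37 px [288. 224.] ztop 43.3 xy [547.1  97.7] r 2.8 ang 99.2
n 307 px [326. 274.] ztop 75.5 xy [473.6 195.7] r 124.9 ang 126.3
8.3667 [723.39327196 112.41499042 244.81907005] [-0.3  0.   0.4]
side ((394.0, 233.5), (17.0, 20.0), 90.0) [368.36262944  72.35632423  12.        ] -172.79579309036998
top ((312.67626953125, 284.43853759765625), (23.62982749938965, 22.996078491210938), 84.80557250976562) [370.95737852  68.71778012  12.        ] -171.53246285950618
```

View pics/top4.png

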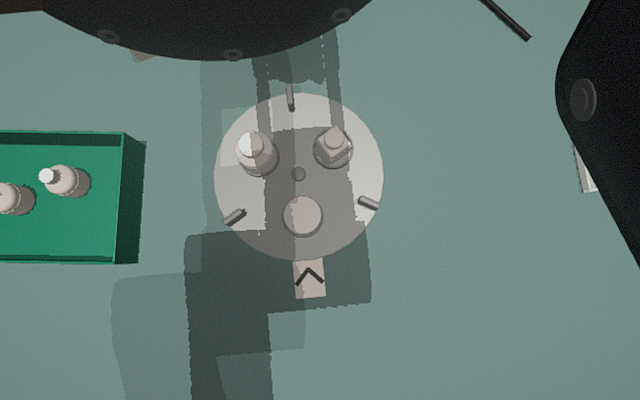

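The top view shows the jar at (302,216), in line from the hub (298,174) to the arrow (309,277). All three containers are upright at full height, the fingers are clear, and the jar is within a few degrees of the front. Handing in.

```bash
python3 -c "
from workcell import close_job
print(close_job())"
```

```text
the job is handed in; nothing more can be done
None
```

The squat jar now stands at the front, in line with the arrow, and the job is handed in. With the fingers shut, I pushed two rim tabs one after the other clockwise round the far side, about 94° and then 82°. I then lifted the gripper clear to about 245 mm and handed in at about 8.5 s of the 40 s allowed.

- **Jar position:** the top camera puts the jar at -172° and the tabs imply about -172.7°, against a front direction of -173.2° measured at the start. That is 1–2 mm sideways, with 16 mm allowed.
- **Camera disagreement:** the side camera reads the jar at -175.5° and sits about 4 mm off the top camera throughout. Re-measuring the arrow's tongue at the end gave -171.5° (top, partly shadowed) and -172.8° (side). The worst case is about 4°, or 5 mm, still within tolerance.
- **Containers:** the last pictures show all three upright in their pockets, with tops at about 77, 110 and 128 mm as expected. Nothing was touching the robot, and wrist force readings stayed under about 5 N.

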